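Move the carving rail's sliding stop up one hole and hold its lock pin home

ROBOT

A 6-joint arm with a two-finger parallel gripper is mounted at the origin on the work surface. World frame = base frame: x ahead of the robot, y to its left, z up, the work surface at z = 0. Lengths are in m, angles in degrees, forces in N, time in s.
With the tool pointing down it reaches from about 0.325 to 0.85 m from the base axis. Payload 4.4 kg.
Tool frame: the origin (TCP) lies midway between the tips of the shut fingers; the grasp point (between the pads) lies 19 mm behind it (tcp_to_grasp is the distance from the TCP to the grasp point, in m); z points along the fingers, y is the line along which they close (so a half turn about z gives the same grasp; the last joint's range is limited). The gripper opens to 94 mm and grips with 3 to 60 N. Pads are 16 mm wide; open, the fingers measure 119 mm over their backs; the gripper's body (75 mm by 177 mm) begins 78 mm behind the grasp point.
Start: joints at [55.892, 11.837, 88.321, -0, 79.842, -8.623], TCP at [0.247, 0.519, 0.205] pointing down, gripper open.
Joint ranges: [-156.59, 156.59], [-49.26, 127.26], [12.9, 141.05], [-63.56, 243.56], [4.71, 150.69], [-161.64, 161.64]. Speed limits (degrees/s): [159.86, 159.86, 180, 180, 180, 180].

INTERFACE

Orientations are given as [roll, pitch, yaw] about the fixed x, y, z axes, in that order (R = Rz(yaw) Ry(pitch) Rx(roll)).
In Python, from workcell import * gives the robot as it stands.
- The arm moves only by the tool drive_tool, never from a script. Its argument "series" is a list of rows, each a list of 3 entries, a list of its own where there are three numbers: the shift along the tool's x, y, z each as a share of 600 mm, from -1 to 1, then the turn, a rotation vector about the tool's x, y, z each as a share of 90 degrees, from -1 to 1, then the closure, from -1 (fully open) to 1 (shut). A call has 1 to 8 rows; each row is the pose to reach, as a shift and turn from the pose commanded when the call began, along the tool's axes at that moment; what a row does not reach only later rows make up. A row lasts 1/12 s, in which the tool goes at most 41.7 mm and 7.16 degrees, less where a joint would pass 70% of its speed; a pose out of reach is approached as far as the arm can. A call with a number of a shift or a turn outside -1 to 1 is refused whole. A call with a gripper value outside its range is refused whole. The fingers move at their own pace and stop on an object; "force" is the grip in N (left out, the last holds). Time passes only in rows, so rows that repeat a pose let the fingers close. It gives the time, the measured TCP pose, the force, the opening and the grip force at its end, in the units of the state.
- state(): the state, without advancing time (a new reading comes with each control period).
- read_camera(name): name is "scene" or "side" or "wrist"; returns a dict with "color" (480x640x3 uint8, blue, green, red), "range_z" (480x640 float32, m along the optical axis (not along the pixel's ray), 0 where there is no reading), "K" (3x3 intrinsics, pixels), "k1" (the pictures are not rectified: a ray, as slopes to the right and down, at radius r is drawn at 1 + k1 r^2 times it, then the intrinsics apply), "R" (3x3) and "t" (3): a world point X has camera coordinates R X + t. Camera axes: x right, y down, z forward; pixel columns grow to the right and rows downward; lengths in m; the calibration is good to about 2 mm. A picture is of the moment at which its call begins.
- finish_job(): hands the job in; it is judged then, once.
The state is a dict: "time_s": time; "q": joint angles; "qvel": joint speeds; "effort": joint torques, N m; "position": TCP position; "tcp_rot": TCP orientation; "ft_force": force on the tool from outside, world axes, zero at the start; "moment": the same for the moment, N m; "finger_gap": finger opening in m; "gripper_force": force on a finger pad.
Only numpy, scipy, OpenCV 4.12 (cv2) and the standard library are available. Lean on these libraries where they do the work, as an engineer would, in place of code of your own. Each camera call takes 0.05 s, during which the arm holds its last target. There are 200 camera calls.

TASK

On the carver's work-holding rail, pick up the wooden mallet and use it (never the robot itself) to knock the yellow bench peg down flush with the rail, then lay the mallet back on its rest and let go of it. Next pull up the red knob of the lock plunger, slide the blue stop along the rail over the peg to the next hole, towards the fixed jaw, and let the pin drop in. Its spring is worn and leaves the pin partly out, so push the knob fully down and finish still holding it with the gripper, pressed home; leave the other things on the bench alone.

Things in the scene. Friction and masses are not known exactly. Their poses are not given: they have to be found in the camera images.
- rail: aluminium rail fixed to the bench: 90 (x) x 330 (y) x 30 high, its top 30 above the bench, origin at the centre of its underside; the stop slides along its +y, towards a dark steel fixed jaw that stands 68 above the bench (face at y = 142 mm). Three 15 mm lock holes along x = +15 mm at y = -120, -40 and +40 mm; yaw only varies
- next_hole (a point): mouth centre of the lock hole that the pin must go to, on the rail's top face (rail x 15, y 40, z 30 mm)
- stop_slide (a joint): travel of the blue sliding stop (100 x 70, 70 along the rail; its top 59 above the bench, with a cork-faced plate on its +y edge that reaches 75 above the bench) along the rail's +y, m: 0 locked in the starting hole, 0.080 at the next hole (range -0.085 to 0.110; it drags with about 2.5 N and does not move by itself). A peg that stands more than 3 mm proud stops it at about 0.038
- plunger (a joint): height of the lock plunger above fully home, m: 0 fully home (pin 14 mm in the hole), about 0.006 where its worn spring (800 N/m both ways) leaves it in a hole, above 0.014 the pin clears the rail's top, 0.024 top stop. Lifting to 0.019 takes about 11 N, pressing it home from 0.006 about 5 N. The pin is 12 mm thick, round-ended
- pull_knob: red round knob on top of the plunger, 30 diameter, 28 tall, upright; origin at its centre, 98 above the bench when the plunger is fully home, 104 at rest; it stands over the pin, and moves with the stop. Its 12 mm stem leaves 14 to 25 mm below it free above the stop's 26 mm boss
- peg (a joint): how far the yellow peg has been driven down, m: starts at 0 to 0.005; 0.022 is flush with the rail's top; end stop 0.023. Friction fit: it takes about 8 N to move and stays where it is left
- peg_head: head of the yellow round bench peg, 24 diameter, upright in the rail at rail x -22, y +45 mm; origin at the centre of its top face, 52 above the bench when peg = 0, 30 when flush; 50 mm from the side of the stop's blue body as it starts
- mallet: carver's mallet, round: barrel head 60 diameter and 80 long (x +30 to +110 mm), handle 24 diameter (x -100 to +30), pommel 32 diameter at x -125 to -95; about 0.32 kg; centre of mass near x +36. Origin on its axis, on the handle 30 mm behind the barrel, +x along the axis towards the barrel. The side of the barrel is its striking face. Lies level on its rest, handle towards the robot
- mallet_rest: fixed plywood rest 270 (x) x 110 with two V blocks, under the barrel (x +70 mm) and under the pommel (x -110 mm); its base is 12 thick and the handle is free between the blocks. Origin on the bench; the mallet lies along its x with the mallet's origin 55 mm straight above the rest's origin
- chisel: bystander: bench chisel lying flat, pale handle, 230 long; origin on the bench under its ferrule
- gouge: bystander: narrow gouge lying flat, dark handle, 230 long; origin on the bench under its ferrule
- figure: bystander: half-carved pale wooden figure, 145 tall, standing; origin at its underside
- blank: bystander: upright block of carving wood 60 x 60 x 120; origin at its underside
- oil: bystander: amber oil bottle, 52 diameter, 130 tall; origin at its underside
- tin: bystander: green tin with pencils, 72 diameter, 135 tall over all; origin at its underside
- stone: bystander: grey sharpening stone in a wooden tray, 45 x 130 x 24; origin at its underside
Things that resemble listed ones, but are neither listed nor needed, are in the scene too. Leave any black or turquoise look-alike of the mallet alone.

How it is judged:
By the outcome, as a careful person would: the job done as asked, in the order asked, and still so for the second after the job is handed in, while the arm keeps its last pose, push and grip.
It also fails if it takes over 54 s, if anything falls off the work surface, if the arm or the gripper's body presses on something with over 40 N, if the wrist force passes 120 N, or if a joint passes its speed limit or range.

## Working session

There is one attempt and no reset: what is moved stays moved. The work goes in short steps, Python scripts to look and compute and a tool call to move; the robot and the scene stay as the last step left them, time stands still between calls to the robot, and variables do not carry over. Pictures are saved under pics/ and viewed, at most 10 in all, crops included, and the job is handed in when it is done.

Besides the shell and the picture viewer there is one more tool, called after ">>>" by a JSON object that holds its "fn" and its "kwargs". drive_tool: Moves the arm, as the interface text tells. Its arguments: {"type":"object","properties":{"series":{"type":"array","items":{"type":"array"}},"force":{"type":"number"}},"required":["series"]}

```bash
ls; mkdir -p pics; cat > h.py <<'E'
from workcell import *
import numpy as np, cv2
from scipy.spatial.transform import Rotation as Ro
def cloud(c):
    K=np.array(c["K"]);v,u=np.mgrid[0:480,0:640]
    x=(u-K[0,2])/K[0,0];y=(v-K[1,2])/K[1,1];xd,yd=x,y
    for _ in range(8):
        f=1+c["k1"]*(x*x+y*y);x=xd/f;y=yd/f
    z=c["range_z"];P=np.stack([x*z,y*z,z],-1)
    return (P-np.array(c["t"]))@np.array(c["R"])
def shot(n,f):
    c=read_camera(n);cv2.imwrite("pics/"+f,c["color"]);np.savez("pics/"+f[:-4],**c,P=cloud(c));return c
E
python3 - <<'E'
from h import *
print(state())
a=shot("scene","s1.png");b=shot("side","d1.png")
print(a["R"],a["t"],b["R"],b["t"])
E
```

```text
pics
{'time_s': 0.0, 'q': array([ 5.58918772e+01,  1.18837387e+01,  8.84019053e+01, -3.40450033e-03,
        7.98404477e+01, -8.62320082e+00]), 'qvel': array([ 0.01984536,  0.1447589 ,  0.05896317,  0.02762076, -0.04087206,
        0.01820124]), 'effort': array([ 8.09182111e-04, -3.70861530e+01, -2.81419855e+01,  6.97745592e-02,
        3.58200527e-02, -1.34557622e-04]), 'position': array([0.24699357, 0.51838189, 0.20431981]), 'tcp_rot': array([-1.79874831e+02, -1.55937153e-02,  1.54515665e+02]), 'ft_force': array([0.13862896, 0.54187307, 0.15424276]), 'moment': array([-0.04103153,  0.0089605 , -0.03086761]), 'gripper_force': 0.0, 'finger_gap': 0.093781974573785}
[[ 0.22037813  0.97526347 -0.01716506]
 [ 0.76150286 -0.18301881 -0.62178574]
 [-0.60954645  0.12395673 -0.78299927]] [-0.08934214 -0.31515958  1.67926255] [[ 0.93078642 -0.36527847  0.01443213]
 [-0.17660525 -0.48388276 -0.8571278 ]
 [ 0.32007379  0.79525412 -0.51490159]] [-0.45950081  0.14349231  1.10589336]
```

View pics/s1.png

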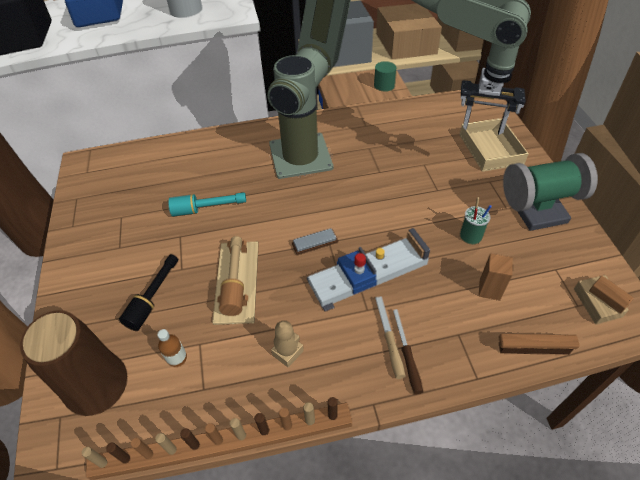

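View pics/d1.png

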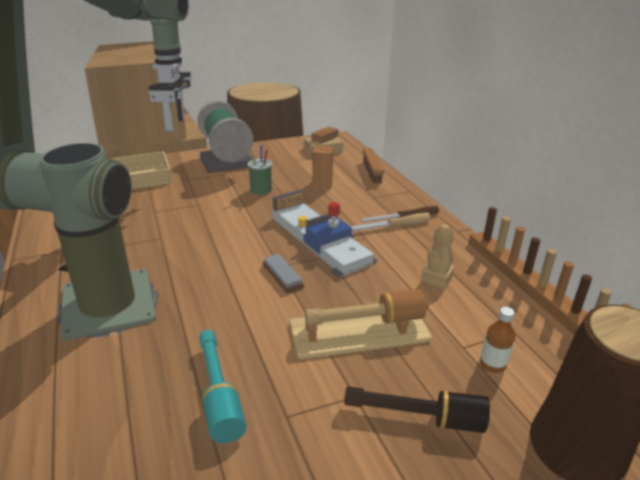

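The scene view shows the mallet on its rest at about (235,278). The rail runs from (312,290) to (425,248), with the red knob at (360,260), the yellow peg at (380,254) and the jaw at (418,243). The side view agrees. Next I measure them.

```bash
cat > m.py <<'E'
from h import *
def load(f): 
    d=dict(np.load("pics/%s.npz"%f)); d["hsv"]=cv2.cvtColor(d["color"],cv2.COLOR_BGR2HSV); return d
def mask(d,lo,hi,box):
    m=cv2.inRange(d["hsv"],np.array(lo),np.array(hi))>0
    b=np.zeros_like(m);u0,v0,u1,v1=box;b[v0:v1,u0:u1]=1
    return m&b&(d["range_z"]>0)
if __name__=="__main__":
    for f,bx,mb in(("s1",(300,225,440,315),(205,225,270,330)),("d1",(260,180,385,280),(280,280,440,365))):
        d=load(f);P=d["P"]
        for n,lo,hi in(("red",(0,150,60),(6,255,255)),("yel",(20,150,120),(32,255,255)),("blue",(105,130,40),(125,255,255))):
            p=P[mask(d,lo,hi,bx)];print(f,n,len(p),np.median(p,0),p.min(0),p.max(0))
            if len(p): 
                t=p[p[:,2]>p[:,2].max()-.006];print("  top",t.mean(0),len(t))
        b=np.zeros((480,640),bool);b[bx[1]:bx[3],bx[0]:bx[2]]=1
        q=P[b&(d["hsv"][...,1]<60)&(abs(P[...,2]-.03)<.006)]
        r=cv2.minAreaRect((q[:,:2]*1000).astype(np.float32));print(" rail",len(q),r,np.median(q[:,2]))
        b=np.zeros((480,640),bool);b[mb[1]:mb[3],mb[0]:mb[2]]=1
        q=P[b&(P[...,2]>.045)&(P[...,2]<.12)]
        r=cv2.minAreaRect((q[:,:2]*1000).astype(np.float32));print(" mallet",len(q),r,q[:,2].max())
        q2=P[b&(P[...,2]>.006)&(P[...,2]<.018)]
        print(" rest",cv2.minAreaRect((q2[:,:2]*1000).astype(np.float32)))
        # bench
        q=P[(abs(P[...,2])<.01)];print(" bench",np.median(q[:,2]))
E
python3 m.py
```

```text
s1 red 117 [0.56283202 0.05533179 0.11550428] [0.50524973 0.04256571 0.06412458] [0.57301311 0.07598094 0.12272325]
  top [0.55883718 0.05632084 0.11867519] 45
s1 yel 64 [0.50706214 0.13087514 0.04982583] [0.45326934 0.12022152 0.00216718] [0.51804759 0.14399751 0.05601733]
  top [0.50344675 0.13092554 0.05303842] 31
s1 blue 723 [0.57183447 0.04447695 0.05762329] [0.49140154 0.00961386 0.01790476] [0.60033226 0.09589552 0.06587809]
  top [0.55245311 0.04765884 0.06131291] 167
 rail 2372 ((465.967041015625, 77.0876235961914), (232.35638427734375, 329.7716979980469), 12.712061882019043) 0.02996970173136229
 mallet 1210 ((483.9082946777344, -278.3858947753906), (79.24736022949219, 239.11895751953125), 83.79043579101562) 0.09177305351869901
 rest ((451.0904541015625, -268.23040771484375), (169.2562713623047, 358.1365966796875), 81.84129333496094)
 bench 0.0008427269770196202
d1 red 116 [0.55157022 0.04720085 0.11345769] [0.54147843 0.03757348 0.00175966] [0.64441971 0.27927488 0.12169022]
  top [0.55457666 0.05456242 0.11819368] 44
d1 yel 49 [0.4983816  0.12358259 0.0485222 ] [0.49106673 0.11649165 0.03440436] [0.50680646 0.13737567 0.0551189 ]
  top [0.49975043 0.12758877 0.05170957] 22
d1 blue 29 [0.5179078  0.05366961 0.05992976] [0.50028486 0.0338654  0.05725246] [0.57806426 0.06713481 0.0632129 ]
  top [0.52595229 0.05225049 0.06001972] 29
 rail 1884 ((465.2140808105469, 156.63597106933594), (236.10720825195312, 489.5279541015625), 7.547947883605957) 0.030158861216803685
 mallet 2322 ((484.1102294921875, -276.95184326171875), (64.44645690917969, 236.79147338867188), 76.56827545166016) 0.09070774670370092
 rest ((528.135986328125, -214.4530029296875), (247.5036163330078, 355.4281921386719), 79.67459106445312)
 bench 0.0011856554376509982
```

```bash
cat > f.py <<'E'
from m import *
from scipy.optimize import least_squares as LS
D={f:load(f) for f in("s1","d1")}
def prof(p,s):
    x,y,yaw,z=s;c,n=np.cos(yaw),np.sin(yaw);d=p-[x,y,z]
    a=d[:,0]*c+d[:,1]*n;l=-d[:,0]*n+d[:,1]*c;r=np.hypot(l,d[:,2])
    def cyl(a0,a1,R):
        da=np.maximum(np.maximum(a0-a,a-a1),0);dr=r-R
        return np.where(da>0,np.hypot(da,np.maximum(dr,0)),np.maximum(dr,np.maximum(a0-a,a-a1)))
    return np.min([cyl(.03,.11,.03),cyl(-.1,.03,.012),cyl(-.125,-.095,.016)],0)
def fm(fs):
    q=[]
    for f,mb in(("s1",(205,225,270,330)),("d1",(280,280,440,365))):
        if f not in fs: continue
        P=D[f]["P"][mb[1]:mb[3],mb[0]:mb[2]].reshape(-1,3);q.append(P[(P[:,2]>.05)&(P[:,2]<.1)])
    q=np.vstack(q)
    r=LS(lambda s:prof(q,s),[.47,-.279,-.1,.055],loss="soft_l1",f_scale=.003);return r.x,np.median(abs(r.fun))
for fs in(["s1"],["d1"],["s1","d1"]):
    x,e=fm(fs);print("mallet",x[:2],np.degrees(x[2]),x[3],e)
def rail(fs):
    q=[]
    for f,bx in(("s1",(300,225,440,315)),("d1",(260,180,385,280))):
        if f not in fs: continue
        d=D[f];b=np.zeros((480,640),bool);b[bx[1]:bx[3],bx[0]:bx[2]]=1
        P=d["P"];p=P[b&(abs(P[...,2]-.03)<.005)&(d["hsv"][...,1]<70)]
        l=p[:,:2]-[.52,.09];yaw=np.radians(13);u=l@[np.cos(yaw),np.sin(yaw)];v=l@[-np.sin(yaw),np.cos(yaw)]
        q.append(p[(abs(u)<.07)&(abs(v)<.2)])
    q=np.vstack(q)[:,:2]
    c,(w,h),a=cv2.minAreaRect((q*1000).astype(np.float32));return c,w,h,a,len(q)
for fs in(["s1"],["d1"],["s1","d1"]):print("rail",rail(fs))
yaw=np.radians(13)
for f in D:  # cylinders: knob, peg: fit circle of known radius to visible side/top pts
    d=D[f]
    for n,lo,hi,R,x0,z0,z1 in(("knob",(0,150,60),(6,255,255),.015,(.557,.055),.095,.125),("peg",(20,150,100),(32,255,255),.012,(.5015,.129),.033,.06)):
        bx=(300,225,440,315) if f=="s1" else (260,180,385,280)
        p=d["P"][mask(d,lo,hi,bx)];p=p[(p[:,2]>z0)&(p[:,2]<z1)]
        zt=np.percentile(p[:,2],93)
        def res(s):
            r=np.hypot(p[:,0]-s[0],p[:,1]-s[1])-R;dz=p[:,2]-s[2]
            o=np.maximum(r,dz);return np.where((r>0)&(dz>0),np.hypot(r,dz),o)
        r=LS(res,[*x0,zt],loss="soft_l1",f_scale=.003);print(f,n,r.x,np.median(abs(r.fun)),len(p))
E
python3 f.py
```

```text
mallet [ 0.48993412 -0.27516908] -10.254364655098131 0.055635550019512606 0.0011005093886083126
mallet [ 0.49106711 -0.27384285] -9.886315976787502 0.05692460319589483 0.0008985750033779008
mallet [ 0.49050313 -0.27433129] -10.019088754476737 0.0562858189307717 0.0010915586345619146
rail ((532.658935546875, 92.13201904296875), 95.62113189697266, 329.7716979980469, 12.71205997467041, 2094)
rail ((532.152099609375, 92.99689483642578), 103.9437484741211, 336.9090576171875, 13.928316116333008, 1491)
rail ((532.152099609375, 92.99689483642578), 103.9437484741211, 336.9090576171875, 13.928316116333008, 3585)
s1 knob [0.55554126 0.05821592 0.11793722] 0.001118466459867254 113
s1 peg [0.5011945  0.13312318 0.05261162] 0.00112675033243955 66
d1 knob [0.55727571 0.05662784 0.11813445] 0.001270821028929968 115
d1 peg [0.5047936  0.13008559 0.05192716] 0.001173811427272957 49
```

```bash
cat > g.py <<'E'
# usage: g.py x y z yaw -> shares from the measured pose
from h import *
import sys
def go(x,y,z,yaw,s=None):
    s=s or state();R=Ro.from_euler("xyz",s["tcp_rot"],degrees=True)
    T=Ro.from_euler("xyz",[180,0,yaw],degrees=True)
    d=R.inv().apply(np.array([x,y,z])-s["position"])/.6
    t=np.degrees((R.inv()*T).as_rotvec())/90
    print("shift",d.round(4),"turn",t.round(4),"rows",np.linalg.norm(d)*.6/.0417)
if __name__=="__main__":
    go(*map(float,sys.argv[1:5]))
E
python3 g.py .48 -.19 .205 170
```

```text
shift [-8.586e-01 -8.987e-01  6.000e-04] turn [-0.0012 -0.0004 -0.1721] rows 17.884030975047963
```

>>> {"fn": "drive_tool", "kwargs": {"series": [[[-0.859,-0.899,0],[0,0,-0.172],-1],[[-0.859,-0.899,0],[0,0,-0.172],-1],[[-0.859,-0.899,0],[0,0,-0.172],-1],[[-0.859,-0.899,0],[0,0,-0.172],-1],[[-0.859,-0.899,0],[0,0,-0.172],-1],[[-0.859,-0.899,0],[0,0,-0.172],-1],[[-0.859,-0.899,0],[0,0,-0.172],-1],[[-0.859,-0.899,0],[0,0,-0.172],-1]]}}

```text
time_s: 0.77
position: [0.3506, 0.2029, 0.2052]
tcp_rot: [-180.0, -0.0, 170.0]
ft_force: [0.9, 0.7, -0.4]
finger_gap: 0.0941
gripper_force: 0.0
```

```bash
python3 g.py .503 -.277 .16 170
```

```text
shift [-0.3886 -0.7438  0.0753] turn [-0.0001 -0.0001  0.0004] rows 12.12317214400348
```

>>> {"fn": "drive_tool", "kwargs": {"series": [[[-0.389,-0.744,0.02],[0,0,0],-1],[[-0.389,-0.744,0.02],[0,0,0],-1],[[-0.389,-0.744,0.02],[0,0,0],-1],[[-0.389,-0.744,0.02],[0,0,0],-1],[[-0.389,-0.744,0.02],[0,0,0],-1],[[-0.389,-0.744,0.02],[0,0,0],-1],[[-0.389,-0.744,0.02],[0,0,0],-1],[[-0.389,-0.744,0.02],[0,0,0],-1]]}}

```text
time_s: 1.43
position: [0.4514, -0.1149, 0.1972]
tcp_rot: [180.0, -0.0, 170.0]
ft_force: [0.5, 0.3, 0.7]
finger_gap: 0.0941
gripper_force: 0.0
```

```bash
python3 g.py .503 -.277 .18 170
```

```text
shift [-0.1317 -0.251   0.0286] turn [ 0.0002 -0.0002 -0.0005] rows 4.099189151594067
```

>>> {"fn": "drive_tool", "kwargs": {"series": [[[-0.132,-0.251,0.028],[0,0,0],-1],[[-0.132,-0.251,0.028],[0,0,0],-1],[[-0.132,-0.251,0.028],[0,0,0],-1],[[-0.132,-0.251,0.028],[0,0,0],-1],[[-0.132,-0.251,0.028],[0,0,0],-1],[[-0.132,-0.251,0.028],[0,0,0],-1]]}}

```text
time_s: 1.93
position: [0.503, -0.2768, 0.1792]
tcp_rot: [179.9, -0.1, 169.8]
ft_force: [0.4, 0.9, -0.9]
finger_gap: 0.094
gripper_force: 0.0
```

```bash
python3 - <<'E'
from h import *
c=shot("wrist","w1.png")
E
python3 g.py .503 -.277 .036 170
```

```text
shift [-0.0015 -0.0038  0.2393] turn [ 0.0011 -0.0014 -0.0011] rows 3.443122645435801
```

View pics/w1.png

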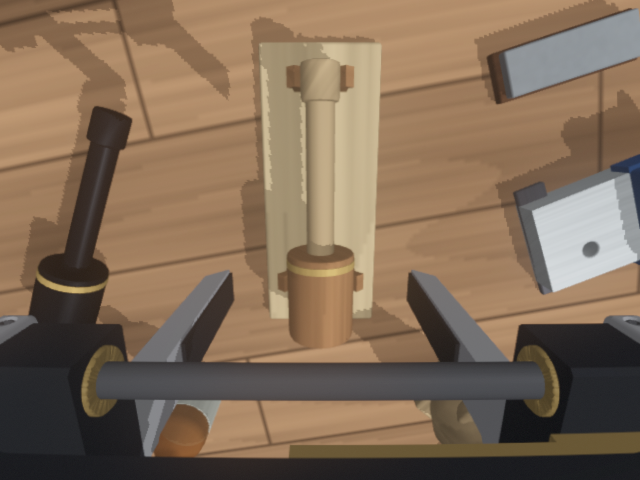

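The wrist view shows the mallet centred between the fingers: handle along column 321, barrel starting at row 250. The oil bottle is at (185,430) and the figure at (450,420). I'll check their clearance from the gripper body.

```bash
python3 - <<'E'
from m import *
import f as F
d=load("w1");P=d["P"]
q=P[40:345,285:365].reshape(-1,3);q=q[(q[:,2]>.04)&(q[:,2]<.1)]
r=F.LS(lambda s:F.prof(q,s),[.49,-.274,-.17,.055],loss="soft_l1",f_scale=.003);x=r.x;print("mallet",x[:2],np.degrees(x[2]),x[3],len(q))
P=load("s1")["P"]
for n,(u0,v0,u1,v1) in dict(oil=(155,325,190,368),fig=(268,315,305,365)).items():
    p=P[v0:v1,u0:u1].reshape(-1,3);p=p[(p[:,2]>.06)&(p[:,2]<.16)];a=-np.radians(10)
    l=p[:,:2]-[.503,-.277];print(n,np.percentile(p,[2,50,98],axis=0),"mallet frame",np.percentile(np.c_[l@[np.cos(a),np.sin(a)],l@[-np.sin(a),np.cos(a)]],[2,50,98],axis=0))
E
```

```text
mallet [ 0.48993412 -0.27516908] -10.254364655098131 0.055635550019512606 0.0011005093886083126
mallet [ 0.49106711 -0.27384285] -9.886315976787502 0.05692460319589483 0.0008985750033779008
mallet [ 0.49050313 -0.27433129] -10.019088754476737 0.0562858189307717 0.0010915586345619146
rail ((532.658935546875, 92.13201904296875), 95.62113189697266, 329.7716979980469, 12.71205997467041, 2094)
rail ((532.152099609375, 92.99689483642578), 103.9437484741211, 336.9090576171875, 13.928316116333008, 1491)
rail ((532.152099609375, 92.99689483642578), 103.9437484741211, 336.9090576171875, 13.928316116333008, 3585)
s1 knob [0.55554126 0.05821592 0.11793722] 0.001118466459867254 113
s1 peg [0.5011945  0.13312318 0.05261162] 0.00112675033243955 66
d1 knob [0.55727571 0.05662784 0.11813445] 0.001270821028929968 115
d1 peg [0.5047936  0.13008559 0.05192716] 0.001173811427272957 49
mallet [ 0.49236004 -0.27505307] -10.080950602460167 0.05549732014834841 12916
oil [[ 0.66283198 -0.46790731  0.06165031]
 [ 0.68489179 -0.44250512  0.09136997]
 [ 0.70066033 -0.42264812  0.13270997]] mallet frame [[ 0.18401934 -0.15758442]
 [ 0.20829256 -0.1312307 ]
 [ 0.22501279 -0.11303637]]
fig [[ 0.71021217 -0.19621112  0.06487294]
 [ 0.735852   -0.17020508  0.10044061]
 [ 0.75032867 -0.14194299  0.1473806 ]] mallet frame [[0.1855754  0.1188008 ]
 [0.21059895 0.14588977]
 [0.22545764 0.17159932]]
```

>>> {"fn": "drive_tool", "kwargs": {"series": [[[-0.003,-0.004,0.2],[0,0,0],-1],[[-0.003,-0.004,0.2],[0,0,0],-1],[[-0.003,-0.004,0.2],[0,0,0],-1],[[-0.003,-0.004,0.237],[0,0,0],-1],[[-0.003,-0.004,0.237],[0,0,0],-1],[[-0.003,-0.004,0.237],[0,0,0],1],[[-0.003,-0.004,0.237],[0,0,0],1],[[-0.003,-0.004,0.237],[0,0,0],1]], "force": 60}}

```text
time_s: 2.65
position: [0.5068, -0.2784, 0.0416]
tcp_rot: [-179.9, 0.3, 170.0]
ft_force: [-0.2, 0.4, -0.6]
finger_gap: 0.0773
gripper_force: 0.0
```

>>> {"fn": "drive_tool", "kwargs": {"series": [[[0,0,0],[0,0,0],1],[[0,0,0],[0,0,0],1],[[0,0,0],[0,0,0],1],[[0,0,0],[0,0,0],1],[[0,0,0],[0,0,0],1],[[0,0,0],[0,0,0],1]], "force": 60}}

```text
time_s: 3.15
position: [0.5048, -0.2777, 0.0386]
tcp_rot: [-180.0, -0.0, 170.0]
ft_force: [-0.8, 0.4, -0.2]
finger_gap: 0.0371
gripper_force: 0.0
```

```bash
python3 -c "
from h import *
s=state();print(s['position'],s['finger_gap'],s['gripper_force'],s['ft_force'],s['moment'])"
```

```text
[ 0.5047866  -0.27767524  0.03858256] 0.037138265750686995 0.0 [-0.80437718  0.42784958 -0.19312893] [-0.00273465 -0.0210791  -0.0136515 ]
```

>>> {"fn": "drive_tool", "kwargs": {"series": [[[0,0,0],[0,0,0],1],[[0,0,0],[0,0,0],1],[[0,0,0],[0,0,0],1],[[0,0,0],[0,0,0],1],[[0,0,0],[0,0,0],1]], "force": 60}}

```text
time_s: 3.57
position: [0.5048, -0.2769, 0.0384]
tcp_rot: [179.9, -0.0, 170.0]
ft_force: [0.7, 3.5, 0.9]
finger_gap: 0.0225
gripper_force: 60.0
```

>>> {"fn": "drive_tool", "kwargs": {"series": [[[0,0,-0.02],[0,0,0],1],[[0,0,-0.05],[0,0,0],1],[[0,0,-0.1],[0,0,0],1],[[0,0,-0.15],[0,0,0],1],[[0,0,-0.2],[0,0,0],1],[[0,0,-0.23],[0,0,0],1],[[0,0,-0.23],[0,0,0],1]]}}

```text
time_s: 4.15
position: [0.5075, -0.2804, 0.1826]
tcp_rot: [-179.7, 0.5, 170.0]
ft_force: [1.4, -0.2, -2.1]
finger_gap: 0.0228
gripper_force: 60.0
```

```bash
python3 - <<'E'
from h import *
from g import go
s=state();print(s['position'],s['tcp_rot'],s['finger_gap'],s['gripper_force'],s['ft_force'],s['moment'])
c=shot("wrist","w2.png")
c=np.radians(13.2);O=np.array([.5325,.0925]);Rr=np.array([[np.cos(c),-np.sin(c)],[np.sin(c),np.cos(c)]])
for rx in(-52,-60):print(O+Rr@[rx/1000,.045])
E
```

```text
[ 0.5074545  -0.2803706   0.18257102] [-179.65150471    0.528458    169.99354412] 0.02284903168148533 59.998993277549744 [ 1.42859349 -0.20598202 -2.14417797] [-0.07794223 -0.00209     0.01051236]
[0.47159811 0.12443681]
[0.46380948 0.12261   ]
```

View pics/w2.png

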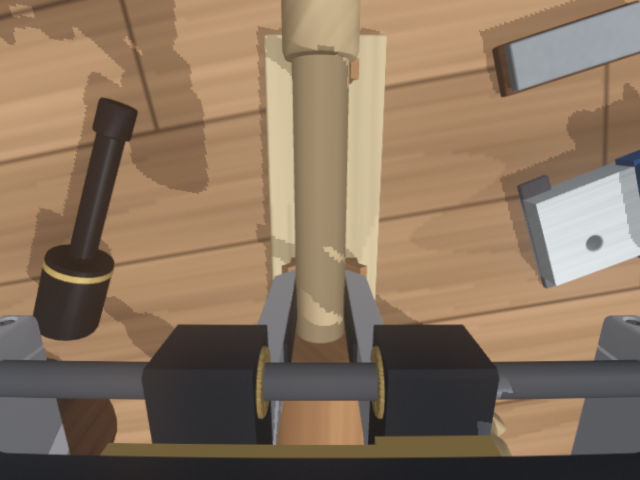

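```bash
python3 - <<'E'
from m import *
from g import go
d=load("w2");s=state();R=Ro.from_euler("xyz",s["tcp_rot"],degrees=True)
p=d["P"][60:265,300:345].reshape(-1,3);p=R.inv().apply(p-s["position"])
p=p[(abs(p[:,2]+.025)<.03)]
# top ridge of the handle: height (tool z) vs tool x, centre line
k=np.polyfit(p[:,0],p[:,2],1);print(len(p),"pitch",np.degrees(np.arctan(k[0])),"top z at tcp",k[1], "lat",np.polyfit(p[:,0],p[:,1],1))
go(.47,.124,.18,193.2)
E
```

```text
9180 pitch -0.48154625393915446 top z at tcp -0.030417350173781655 lat [-2.81481723e-03  4.83755813e-05]
shift [ 0.176   0.6513 -0.0041] turn [-0.0029  0.0027 -0.2579] rows 9.708062114338436
```

The handle fills columns 295–350, and the mallet is held straight and level (0.5°). Moving over the peg.

>>> {"fn": "drive_tool", "kwargs": {"series": [[[0.176,0.651,0],[0,0,-0.258],1],[[0.176,0.651,0],[0,0,-0.258],1],[[0.176,0.651,0],[0,0,-0.258],1],[[0.176,0.651,0],[0,0,-0.258],1],[[0.176,0.651,0],[0,0,-0.258],1],[[0.176,0.651,0],[0,0,-0.258],1],[[0.176,0.651,0],[0,0,-0.258],1],[[0.176,0.651,0],[0,0,-0.258],1]]}}

```text
time_s: 4.87
position: [0.4725, 0.056, 0.1741]
tcp_rot: [180.0, -0.3, -166.8]
ft_force: [1.2, 0.3, -3.5]
finger_gap: 0.0226
gripper_force: 60.0
```

```bash
python3 g.py .47 .124 .12 193.2
```

```text
shift [-0.0221  0.1113  0.0901] turn [ 0.0004 -0.0028 -0.0001] rows 2.084265343718327
```

>>> {"fn": "drive_tool", "kwargs": {"series": [[[-0.022,0.11,0],[0,0,0],1],[[-0.022,0.11,0.03],[0,0,0],1],[[-0.022,0.11,0.06],[0,0,0],1],[[-0.022,0.11,0.09],[0,0,0],1],[[-0.022,0.11,0.09],[0,0,0],1],[[-0.022,0.11,0.09],[0,0,0],1],[[-0.022,0.11,0.09],[0,0,0],1]]}}

```text
time_s: 5.45
position: [0.4725, 0.1212, 0.1221]
tcp_rot: [-180.0, -0.1, -166.8]
ft_force: [-0.0, 0.4, -2.3]
finger_gap: 0.0227
gripper_force: 60.0
```

```bash
python3 - <<'E'
from h import *
from g import go
s=state();print(s['position'],s['tcp_rot'],s['ft_force'],s['moment'])
shot("side","d2.png");c=shot("scene","s2.png")
im=np.vstack([cv2.resize(c["color"][190:320,270:470],(800,520))]);cv2.imwrite("pics/s2c.png",im)
go(.47,.124,.08,193.2)
E
```

```text
[0.47251216 0.12121363 0.1221463 ] [-1.79996518e+02 -7.08622368e-02 -1.66818436e+02] [-0.04966001  0.39316816 -2.27596501] [0.03182597 0.07829701 0.00616927]
shift [0.0051 0.006  0.0724] turn [-0.0003  0.0011 -0.0004] rows 1.0476355862503044
```

View pics/s2c.png

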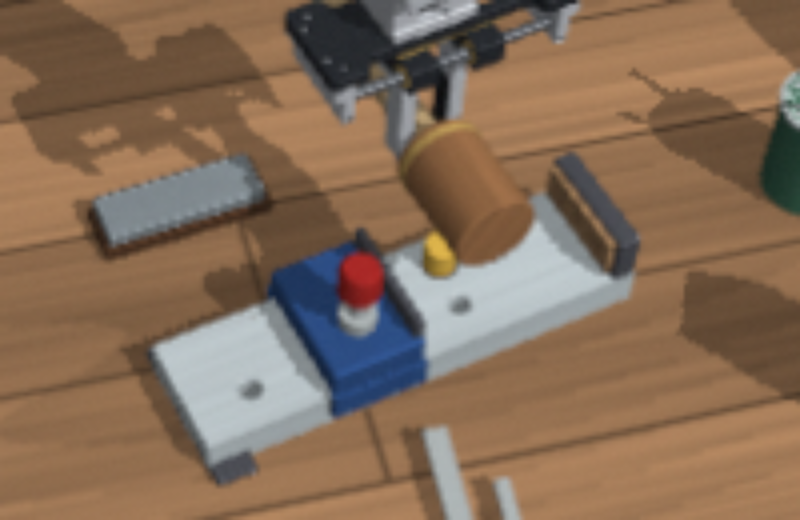

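The view (a 4x crop of the scene) shows the barrel above and behind the peg at (438,255), between the plate at (390,280) and the jaw at (595,215). Coming down on the peg.

>>> {"fn": "drive_tool", "kwargs": {"series": [[[0.005,0.006,0.05],[0,0,0],1],[[0.005,0.006,0.085],[0,0,0],1],[[0.005,0.006,0.095],[0,0,0],1],[[0.005,0.006,0.105],[0,0,0],1],[[0.005,0.006,0.115],[0,0,0],1],[[0.005,0.006,0.12],[0,0,0],1],[[0.005,0.006,0.125],[0,0,0],1],[[0.005,0.006,0.125],[0,0,0],1]]}}

```text
time_s: 6.22
position: [0.4693, 0.1242, 0.0489]
tcp_rot: [-180.0, -0.0, -166.8]
ft_force: [-3.3, -0.3, 1.1]
finger_gap: 0.0225
gripper_force: 60.0
```

```bash
python3 -c "
from h import *
s=state();print(s['position'],s['tcp_rot'],s['finger_gap'],s['gripper_force'],s['ft_force'],s['moment'])"
```

```text
[0.46929767 0.12418938 0.04888495] [-1.79990145e+02 -1.20865759e-02 -1.66803175e+02] 0.02252699427376261 60.000144839286804 [-3.26349372 -0.32553904  1.05068595] [0.00778832 0.49896871 0.03420981]
```

>>> {"fn": "drive_tool", "kwargs": {"series": [[[0,0,0.005],[0,0,0],1],[[0,0,0.009],[0,0,0],1],[[0,0,0.012],[0,0,0],1],[[0,0,0.015],[0,0,0],1],[[0,0,0.015],[0,0,0],1]]}}

```text
time_s: 6.63
position: [0.4698, 0.1242, 0.0422]
tcp_rot: [-180.0, -0.0, -166.8]
ft_force: [-12.5, -2.8, 25.6]
finger_gap: 0.0228
gripper_force: 60.0
```

```bash
cat > t.py <<'E'
from m import *
s=state();print(s['position'],s['tcp_rot'],s['ft_force'],s['moment'])
import sys
f=sys.argv[1];shot("wrist",f+".png");d=load(f);R=Ro.from_euler("xyz",s["tcp_rot"],degrees=True)
p=d["P"][60:265,300:345].reshape(-1,3);p=R.inv().apply(p-s["position"])
p=p[(abs(p[:,2]+.025)<.03)];k=np.polyfit(p[:,0],p[:,2],1)
print("pitch",np.degrees(np.arctan(k[0])),"top",k[1],"lat",np.polyfit(p[:,0],p[:,1],1))
E
python3 t.py w3
```

```text
[0.46982314 0.12420484 0.04224564] [-1.79955356e+02 -1.46891381e-02 -1.66761482e+02] [-12.52539017  -2.83952346  25.60417445] [-4.13521056e-01  2.22379144e+00 -8.01812565e-04]
pitch 0.9106770726893303 top -0.02747434458630085 lat [-0.00268943  0.0008691 ]
```

>>> {"fn": "drive_tool", "kwargs": {"series": [[[0,0,-0.03],[0,0,0],1],[[0,0,-0.07],[0,0,0],1],[[0.05,0,-0.13],[0,0,0],1],[[0.1,-0.03,-0.17],[0,0,0],1],[[0.1,-0.07,-0.2],[0,0,0],1],[[0.1,-0.1,-0.22],[0,0,0],1],[[0.1,-0.1,-0.22],[0,0,0],1]]}}

```text
time_s: 7.27
position: [0.4288, 0.0495, 0.1747]
tcp_rot: [-179.7, 0.6, -167.0]
ft_force: [0.5, 0.4, -1.8]
finger_gap: 0.0227
gripper_force: 60.0
```

```bash
python3 t.py w4; python3 - <<'E'
from m import *
for n,f in(("scene","s3"),("side","d3")):
    shot(n,f+".png");d=load(f);bx=(300,225,440,315) if n=="scene" else (260,180,385,280)
    m=mask(d,(20,120,90),(32,255,255),bx);p=d["P"][m];p=p[np.hypot(p[:,0]-.5015,p[:,1]-.131)<.03];print(len(p),np.percentile(p[:,2],[0,50,95]),p.mean(0))
c=cv2.imread("pics/s3.png");e=cv2.imread("pics/d3.png")
cv2.imwrite("pics/p3.png",np.hstack([cv2.resize(c[215:315,300:440],(400,300)),cv2.resize(e[190:280,265:385],(400,300))]))
E
```

```text
[0.42882928 0.04953769 0.17465904] [-179.70522604    0.62753568 -166.96216668] [ 0.50226017  0.44819005 -1.83215278] [ 0.01096404 -0.02806493 -0.0598096 ]
pitch -0.7566697377294405 top -0.027387464796142506 lat [-0.00246578  0.00080644]
41 [0.02596803 0.03050918 0.03285801] [0.50150302 0.13190059 0.03039626]
19 [0.02849988 0.03045466 0.03140244] [0.50134014 0.13220563 0.03041133]
```

View pics/p3.png

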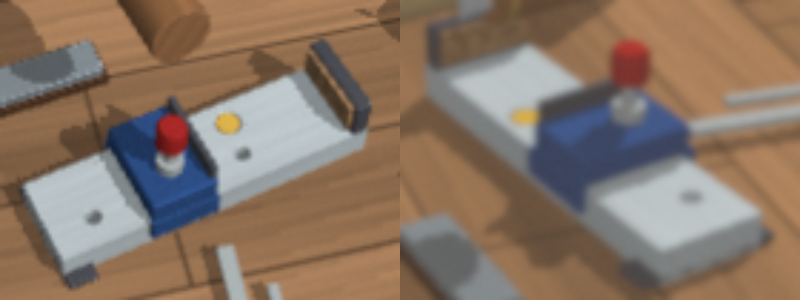

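The peg is flush: it shows as a flat yellow disc at (229,123) on the left and (525,117) on the right, top at z 0.0304. Before returning the mallet I'll check where it sits in the grip.

```bash
cat > f2.py <<'E'
from m import *
import sys,io,contextlib
with contextlib.redirect_stdout(io.StringIO()): import f as F
def held(fs,s,yaw,off):
    a=np.radians(yaw);u=np.array([np.cos(a),np.sin(a),0]);O=s["position"]-off*u+[0,0,.0155]
    for f in fs:
        P=load(f)["P"].reshape(-1,3);d=P-O;l=d@u;w=np.linalg.norm(d-np.outer(l,u),axis=1)
        q=P[(l>.032)&(l<.13)&(w<.045)]
        r=F.LS(lambda t:F.prof(q,t),[*O[:2],a,O[2]],loss="soft_l1",f_scale=.003);x=r.x
        e=x[:2]-s["position"][:2];print(f,len(q),x[:2],np.degrees(x[2]),x[3],"along",e@u[:2],"lat",e@[-u[1],u[0]],"dz",x[3]-s["position"][2])
if __name__=="__main__": held(["s3","d3","w4"],state(),13.1,.013)
E
python3 f2.py; python3 g.py .505 -.277 .18 170
```

```text
s3 821 [0.41344297 0.04838644] 12.918286757884982 0.1896512794423458 along -0.011733449110279555 lat -0.0016157832112899096 dz 0.019518435459883493
d3 740 [0.41497411 0.04851442] 13.807253149613913 0.1883579989054823 along -0.010213146677153683 lat -0.0018381630178764064 dz 0.018225154923019987
w4 4880 [0.41600173 0.04617632] 13.149010140905911 0.19193242448060155 along -0.009742201640238462 lat -0.004348333266893707 dz 0.021799580498139237
shift [-0.0055 -0.5655 -0.0168] turn [5.000e-04 2.000e-04 2.574e-01] rows 8.14027333042453
```

>>> {"fn": "drive_tool", "kwargs": {"series": [[[0,-0.565,-0.01],[0,0,0.257],1],[[0,-0.565,-0.01],[0,0,0.257],1],[[0,-0.565,-0.01],[0,0,0.257],1],[[0,-0.565,-0.01],[0,0,0.257],1],[[0,-0.565,-0.01],[0,0,0.257],1],[[0,-0.565,-0.01],[0,0,0.257],1],[[0,-0.565,-0.01],[0,0,0.257],1],[[0,-0.565,-0.01],[0,0,0.257],1]]}}

```text
time_s: 8.08
position: [0.5007, -0.2725, 0.1741]
tcp_rot: [179.9, -0.1, 170.1]
ft_force: [0.9, 1.4, -3.1]
finger_gap: 0.0226
gripper_force: 60.0
```

>>> {"fn": "drive_tool", "kwargs": {"series": [[[0,-0.012,0],[0,0,0],1],[[0,-0.012,0],[0,0,0],1],[[0,-0.012,0],[0,0,0],1],[[0,-0.012,0],[0,0,0],1]]}}

```text
time_s: 8.42
position: [0.4989, -0.2767, 0.175]
tcp_rot: [179.9, -0.1, 170.2]
ft_force: [0.0, 0.4, -3.7]
finger_gap: 0.0226
gripper_force: 60.0
```

```bash
python3 - <<'E'
from f2 import *
from g import go
shot("scene","s4.png");s=state();shot("side","d4.png");print(s["position"],s["tcp_rot"])
held(["s4","d4"],s,-10,.013);go(.503,-.277,.06,170)
E
python3 t.py w5
```

```text
[ 0.49904115 -0.27670565  0.17544582] [ 1.79905954e+02 -1.04965887e-01  1.70210782e+02]
s4 926 [ 0.4853289  -0.27498171] -10.294404386341247 0.1910472406414695 along -0.013803292711593975 lat -0.0006833621735149169 dz 0.015601415726983703
d4 1238 [ 0.48377122 -0.27392382] -9.895472336303765 0.1920445564586813 along -0.01552100743962127 lat 8.797250227117774e-05 dz 0.0165987315441955
shift [-0.0065  0.0007  0.1931] turn [ 0.0007 -0.0007  0.0024] rows 2.78018944742208
[ 0.49919298 -0.27690241  0.17587133] [ 1.79937001e+02 -6.65741110e-02  1.70218266e+02] [ 0.41392892 -1.48204322 -3.14052265] [ 0.00789565  0.01005394 -0.02020469]
pitch -0.8489777637043027 top -0.027333427132672155 lat [-0.00271076  0.00087474]
```

>>> {"fn": "drive_tool", "kwargs": {"series": [[[-0.0115,0,0.05],[0,0,0],1],[[-0.0115,0,0.1],[0,0,0],1],[[-0.0115,0,0.15],[0,0,0],1],[[-0.0115,0,0.19],[0,0,0],1],[[-0.0115,0,0.205],[0,0,0],1],[[-0.0115,0,0.215],[0,0,0],1],[[-0.0115,0,0.215],[0,0,0],1],[[-0.0115,0,0.215],[0,0,0],1]]}}

```text
time_s: 9.23
position: [0.5073, -0.2809, 0.049]
tcp_rot: [-179.9, 0.1, 170.1]
ft_force: [0.7, 0.8, -2.6]
finger_gap: 0.0227
gripper_force: 60.0
```

```bash
python3 t.py w6;python3 g.py .506 -.278 .0405 170
```

```text
[ 0.50726655 -0.28086711  0.0489616 ] [-1.79929544e+02  1.35677601e-01  1.70110529e+02] [ 0.67865779  0.79511762 -2.56806659] [0.00097274 0.04364971 0.0139644 ]
pitch -0.8386277806216192 top -0.0273151583379082 lat [-0.00287994  0.00090183]
shift [0.0038 0.0049 0.015 ] turn [-0.0012  0.0022  0.0012] rows 0.23377737871362517
```

>>> {"fn": "drive_tool", "kwargs": {"series": [[[0.002,0.005,0.004],[0,0,0],1],[[0.002,0.005,0.008],[0,0,0],1],[[0.002,0.005,0.011],[0,0,0],1],[[0.002,0.005,0.013],[0,0,0],1],[[0.002,0.005,0.013],[0,0,0],1]]}}

```text
time_s: 9.7
position: [0.5053, -0.2771, 0.0394]
tcp_rot: [180.0, -0.0, 170.1]
ft_force: [-0.3, -0.2, -3.3]
finger_gap: 0.0231
gripper_force: 60.0
```

```bash
python3 t.py w7
```

```text
[ 0.5052614  -0.27711532  0.03943835] [ 1.79990496e+02 -2.25129094e-02  1.70083023e+02] [-0.29430754 -0.19272708 -3.27554007] [0.07995289 0.06528342 0.01625258]
pitch -0.861506979958854 top -0.027319460601019464 lat [-0.00282363  0.0008903 ]
```

>>> {"fn": "drive_tool", "kwargs": {"series": [[[0,0,0.001],[0,0,0],1],[[0,0,0.002],[0,0,0],1],[[0,0,0.003],[0,0,0],1],[[0,0,0.003],[0,0,0],1]]}}

```text
time_s: 10.08
position: [0.5056, -0.2772, 0.0385]
tcp_rot: [180.0, 0.0, 170.1]
ft_force: [-2.3, 2.6, 2.4]
finger_gap: 0.023
gripper_force: 60.0
```

>>> {"fn": "drive_tool", "kwargs": {"series": [[[0,0,0.001],[0,0,0],1],[[0,0,0.002],[0,0,0],1],[[0,0,0.002],[0,0,0],1]]}}

```text
time_s: 10.33
position: [0.5057, -0.2772, 0.0384]
tcp_rot: [180.0, 0.0, 170.1]
ft_force: [-4.3, 4.0, 10.5]
finger_gap: 0.0225
gripper_force: 60.0
```

>>> {"fn": "drive_tool", "kwargs": {"series": [[[0,0,-0.003],[0,0,0],1],[[0,0,-0.003],[0,0,0],-0.5],[[0,0,-0.003],[0,0,0],-0.5],[[0,0,-0.003],[0,0,0],-0.5],[[0,0,-0.003],[0,0,0],-0.5],[[0,0,-0.003],[0,0,0],-0.5],[[0,0,-0.003],[0,0,0],-0.5]]}}

```text
time_s: 10.92
position: [0.5055, -0.2773, 0.0384]
tcp_rot: [-180.0, 0.0, 170.1]
ft_force: [0.0, -0.0, -0.3]
finger_gap: 0.0597
gripper_force: 0.0
```

>>> {"fn": "drive_tool", "kwargs": {"series": [[[0,0,-0.05],[0,0,0],-0.5],[[0,0,-0.1],[0,0,0],-0.5],[[0,0,-0.15],[0,0,0],-0.5],[[0,0,-0.2],[0,0,0],-0.5],[[0,0,-0.23],[0,0,0],-0.5],[[0,0,-0.23],[0,0,0],-0.5]]}}

```text
time_s: 11.42
position: [0.5085, -0.2795, 0.1821]
tcp_rot: [-179.7, 0.5, 170.1]
ft_force: [0.6, -0.9, 0.6]
finger_gap: 0.0706
gripper_force: 0.0
```

```bash
python3 - <<'E'
from f2 import *
from g import go
shot("wrist","w8.png");s=state()
P=load("w8")["P"];q=P[40:345,285:365].reshape(-1,3);q=q[(q[:,2]>.04)&(q[:,2]<.1)]
x=F.LS(lambda t:F.prof(q,t),[.49,-.274,-.17,.055],loss="soft_l1",f_scale=.003).x;print("mallet",x[:2],np.degrees(x[2]),x[3],len(q))
c=np.radians(13.2);Rr=np.array([[np.cos(c),-np.sin(c)],[np.sin(c),np.cos(c)]]);peg=np.array([.5014,.132])
k=peg+Rr@[.037,-.085];print("knob from peg",k)
go(.5565,.0572,.2,193.2)
E
```

```text
mallet [ 0.49326947 -0.27550705] -9.884447121129169 0.05576415025367464 13024
knob from peg [0.55683224 0.05769478]
shift [ 0.015   0.5652 -0.0365] turn [-0.0024  0.003  -0.2568] rows 8.151521450433265
```

View pics/w8.png

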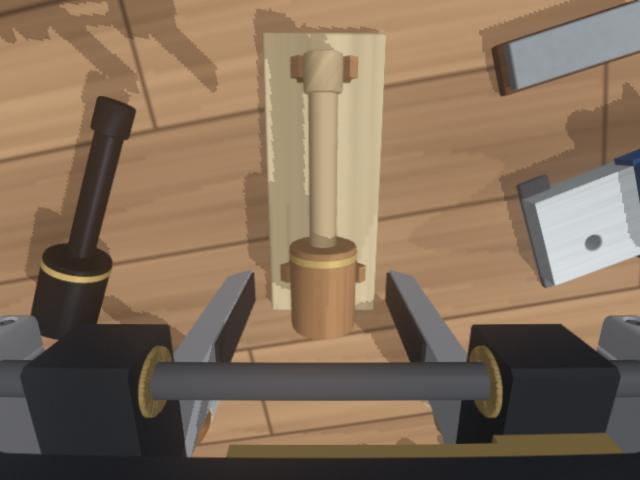

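The mallet is back in its V blocks: axis at column 323, barrel at rows 240–335, within 1–2 mm of where it started. Next is the knob.

>>> {"fn": "drive_tool", "kwargs": {"series": [[[0.015,0.565,-0.036],[0,0,-0.257],-0.8],[[0.015,0.565,-0.036],[0,0,-0.257],-0.8],[[0.015,0.565,-0.036],[0,0,-0.257],-0.8],[[0.015,0.565,-0.036],[0,0,-0.257],-0.8],[[0.015,0.565,-0.036],[0,0,-0.257],-0.8],[[0.015,0.565,-0.036],[0,0,-0.257],-0.8],[[0.015,0.565,-0.036],[0,0,-0.257],-0.8],[[0.015,0.565,-0.036],[0,0,-0.257],-0.8]]}}

```text
time_s: 12.13
position: [0.5524, 0.0539, 0.1949]
tcp_rot: [179.9, -0.2, -166.8]
ft_force: [0.4, -1.0, -0.5]
finger_gap: 0.0846
gripper_force: 0.0
```

>>> {"fn": "drive_tool", "kwargs": {"series": [[[0,0.008,0],[0,0,0],-0.8],[[0,0.008,0],[0,0,0],-0.8],[[0,0.008,0],[0,0,0],-0.8],[[0,0.008,0],[0,0,0],-0.8]]}}

```text
time_s: 12.47
position: [0.5521, 0.0552, 0.1961]
tcp_rot: [180.0, -0.2, -166.9]
ft_force: [-0.8, -0.2, 1.2]
finger_gap: 0.0847
gripper_force: 0.0
```

```bash
python3 - <<'E'
from m import *
from scipy.optimize import least_squares as LS
from g import go
s=state();print(s["position"],s["tcp_rot"])
for n,f in(("scene","s5"),("wrist","w9"),("side","d5")):
    shot(n,f+".png");d=load(f);m=mask(d,(0,150,50),(8,255,255),(0,0,640,480))|mask(d,(172,150,50),(180,255,255),(0,0,640,480));p=d["P"][m]
    p=p[(np.hypot(p[:,0]-.5565,p[:,1]-.0572)<.04)&(p[:,2]>.093)&(p[:,2]<.13)]
    if len(p)<20: print(f,len(p));continue
    def res(t):
        r=np.hypot(p[:,0]-t[0],p[:,1]-t[1])-.015;dz=p[:,2]-t[2]
        return np.where((r>0)&(dz>0),np.hypot(r,dz),np.maximum(r,dz))
    r=LS(res,[.5565,.0572,.118],loss="soft_l1",f_scale=.003);print(f,r.x,np.median(abs(r.fun)),len(p))
go(.5565,.0575,.085,193.2)
E
```

```text
[0.55207862 0.05517922 0.19612602] [ 1.79997096e+02 -1.54375624e-01 -1.66863880e+02]
s5 [0.55564159 0.05732436 0.11765297] 0.001357815235338608 121
w9 [0.55776784 0.0541963  0.11823541] 0.0004622826442909067 804
d5 [0.55697222 0.05680287 0.11817474] 0.0011790358928867838 114
shift [-0.0073  0.0029  0.1868] turn [-0.     -0.0006 -0.0015] rows 2.6906641703283802
```

View pics/w9.png

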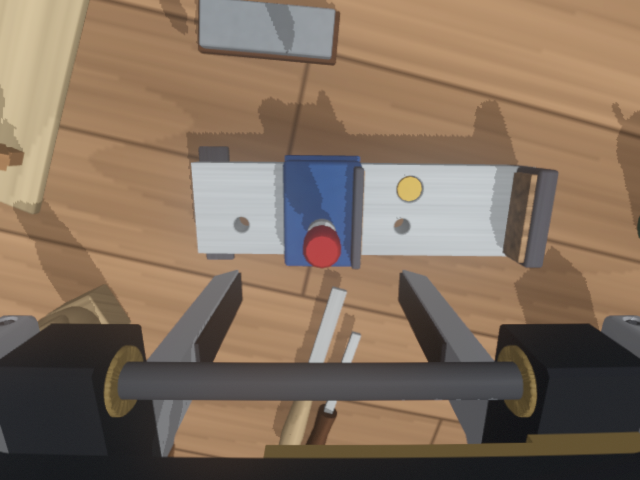

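The wrist view shows the knob at (322,246), centred between the fingers. The peg is a flat disc at (410,189) and the next hole is at (402,226). Going down to grasp.

>>> {"fn": "drive_tool", "kwargs": {"series": [[[-0.0085,0,0.06],[0,0,0],-0.8],[[-0.0085,0,0.12],[0,0,0],-0.8],[[-0.0085,0,0.17],[0,0,0],-0.8],[[-0.0085,0,0.183],[0,0,0],-0.8],[[-0.0085,0,0.183],[0,0,0],-0.8],[[-0.0085,0,0.183],[0,0,0],-0.8]]}}

```text
time_s: 13.12
position: [0.5585, 0.057, 0.0886]
tcp_rot: [-180.0, 0.0, -166.8]
ft_force: [-0.3, 0.0, 0.7]
finger_gap: 0.0848
gripper_force: 0.0
```

```bash
python3 g.py .557 .056 .085 193.2; python3 - <<'E'
from m import *
d=load("w9");P=d["P"]
p=P[np.ix_(range(140,280),range(180,520))].reshape(-1,3)
h=d["hsv"][140:280,180:520].reshape(-1,3)
q=p[(abs(p[:,2]-.03)<.004)&(h[:,1]<70)];print(cv2.minAreaRect((q[:,:2]*1000).astype(np.float32)))
m=mask(d,(20,150,90),(32,255,255),(380,160,440,215));pg=P[m].mean(0)
hole=P[226,402];print(pg,hole,P[225,242])
E
```

```text
shift [ 0.0029 -0.001   0.006 ] turn [-0.0002  0.0004 -0.0005] rows 0.09623639199747051
((531.9756469726562, 84.18219757080078), (97.90737915039062, 314.7135009765625), 12.464438438415527)
[nan nan nan] [0.54364802 0.14182846 0.00813215] [ 0.58170808 -0.02386383  0.00562671]<stdin>:6: RuntimeWarning: Mean of empty slice.
  ret = um.true_divide(
```

>>> {"fn": "drive_tool", "kwargs": {"series": [[[0.002,-0.001,0.003],[0,0,0],1],[[0.002,-0.001,0.003],[0,0,0],1],[[0.002,-0.001,0.003],[0,0,0],1],[[0.002,-0.001,0.003],[0,0,0],1],[[0.002,-0.001,0.003],[0,0,0],1],[[0.002,-0.001,0.003],[0,0,0],1],[[0.002,-0.001,0.003],[0,0,0],1],[[0.002,-0.001,0.003],[0,0,0],1]], "force": 60}}

```text
time_s: 13.78
position: [0.5569, 0.0569, 0.0861]
tcp_rot: [-180.0, 0.0, -166.8]
ft_force: [-0.8, -1.4, 0.0]
finger_gap: 0.0341
gripper_force: 0.0
```

>>> {"fn": "drive_tool", "kwargs": {"series": [[[0,0,0],[0,0,0],1],[[0,0,0],[0,0,0],1],[[0,0,0],[0,0,0],1],[[0,0,0],[0,0,0],1],[[0,0,0],[0,0,0],1]]}}

```text
time_s: 14.2
position: [0.5568, 0.057, 0.0859]
tcp_rot: [180.0, -0.0, -166.8]
ft_force: [-0.5, 0.2, 0.8]
finger_gap: 0.0289
gripper_force: 60.0
```

```bash
python3 -c "
from h import *
s=state();print(s['position'],s['tcp_rot'],s['finger_gap'],s['gripper_force'],s['ft_force'],s['moment'])"
```

```text
[0.55676224 0.05702738 0.08594394] [ 1.79981109e+02 -9.60442680e-03 -1.66783327e+02] 0.02885251389072479 59.99990457203239 [-0.49093557  0.17288676  0.78877523] [ 0.21878606  0.03435148 -0.01041749]
```

>>> {"fn": "drive_tool", "kwargs": {"series": [[[0,0,-0.007],[0,0,0],1],[[0,0,-0.014],[0,0,0],1],[[0,0,-0.02],[0,0,0],1],[[0,0,-0.024],[0,0,0],1],[[0,0,-0.024],[0,0,0],1],[[0,0,-0.024],[0,0,0],1]]}}

```text
time_s: 14.7
position: [0.5566, 0.057, 0.0996]
tcp_rot: [180.0, -0.0, -166.8]
ft_force: [4.5, 2.4, -11.1]
finger_gap: 0.0287
gripper_force: 60.0
```

```bash
python3 - <<'E'
from h import *
s=state();print(s['position'],s['finger_gap'],s['ft_force'],s['moment'])
from m import *
from scipy.optimize import least_squares as LS
for n,f in(("scene","s6"),("side","d6")):
    shot(n,f+".png");d=load(f);p=d["P"][mask(d,(0,150,40),(8,255,255),(200,150,500,350))];p=p[np.hypot(p[:,0]-.5565,p[:,1]-.0572)<.03]
    print(f,len(p),np.percentile(p[:,2],[2,50,95]) if len(p) else 0)
E
```

```text
[0.55664223 0.05700165 0.0996254 ] 0.028703831430607875 [  4.54364066   2.43382721 -11.13981458] [ 0.34485055 -0.82733344  0.04369802]
s6 104 [0.11125068 0.12947874 0.13327921]
d6 41 [0.11226944 0.12863225 0.13283243]
```

>>> {"fn": "drive_tool", "kwargs": {"series": [[[0,0.02,0],[0,0,0],1],[[0,0.045,0],[0,0,0],1],[[0,0.07,0],[0,0,0],1],[[0,0.095,0],[0,0,0],1],[[0,0.115,0],[0,0,0],1],[[0,0.13,0],[0,0,0],1],[[0,0.1333,0],[0,0,0],1],[[0,0.1333,0],[0,0,0],1]]}}

```text
time_s: 15.47
position: [0.5394, 0.1351, 0.1003]
tcp_rot: [-180.0, 0.1, -166.7]
ft_force: [5.7, 1.3, -12.7]
finger_gap: 0.029
gripper_force: 60.0
```

```bash
python3 g.py .5386 .1349 .0996 193.2;python3 -c "
from h import *
s=state();print(s['position'],s['ft_force'],s['moment'])"
```

```text
shift [ 0.0013 -0.      0.0012] turn [-0.0006  0.0012  0.0007] rows 0.025489258761982086
[0.53935255 0.13510025 0.10032342] [  5.66927276   1.30480795 -12.69100024] [ 0.41723783 -1.00654163 -0.01831176]
```

>>> {"fn": "drive_tool", "kwargs": {"series": [[[0.001,0,0.004],[0,0,0],1],[[0.001,0,0.008],[0,0,0],1],[[0.001,0,0.013],[0,0,0],1],[[0.001,0,0.018],[0,0,0],1],[[0.001,0,0.022],[0,0,0],1],[[0.001,0,0.022],[0,0,0],1],[[0.001,0,0.022],[0,0,0],1]]}}

```text
time_s: 16.05
position: [0.5394, 0.1351, 0.0886]
tcp_rot: [180.0, 0.2, -166.8]
ft_force: [4.0, 3.7, -2.9]
finger_gap: 0.0289
gripper_force: 60.0
```

```bash
python3 -c "
from h import *
s=state();print(s['position'],s['ft_force'],s['moment'])"
```

```text
[0.53944466 0.13510735 0.08862386] [ 3.99750688  3.66593628 -2.94971845] [ 0.67558055 -0.6390712   0.01271934]
```

>>> {"fn": "drive_tool", "kwargs": {"series": [[[0,0,0.004],[0,0,0],1],[[0,0,0.008],[0,0,0],1],[[0,0,0.012],[0,0,0],1],[[0,0,0.016],[0,0,0],1],[[0,0,0.018],[0,0,0],1],[[0,0,0.018],[0,0,0],1],[[0,0,0.018],[0,0,0],1]]}}

```text
time_s: 16.63
position: [0.5397, 0.1346, 0.0804]
tcp_rot: [-179.9, 0.2, -166.8]
ft_force: [-2.8, 1.7, 17.7]
finger_gap: 0.0288
gripper_force: 60.0
```

```bash
cat > k.py <<'E'
from m import *
import sys
s=state();print(s['position'],s['tcp_rot'],s['finger_gap'],s['ft_force'],s['moment'])
for n,f in(("scene","s"),("side","d"),("wrist","w")):
    f+=sys.argv[1];shot(n,f+".png");d=load(f);p=d["P"][mask(d,(0,150,40),(8,255,255),(0,0,640,480))];p=p[np.hypot(p[:,0]-.539,p[:,1]-.135)<.03]
    print(f,len(p),np.percentile(p[:,2],[2,50,95]) if len(p) else 0,p.mean(0) if len(p) else 0)
E
python3 k.py 7
```

```text
[0.53972242 0.13462355 0.08036478] [-179.94825727    0.18534171 -166.77110386] 0.028816353065819384 [-2.83865218  1.74399895 17.65548183] [ 0.44974295  0.52718967 -0.00148185]
s7 91 [0.09454761 0.1103827  0.11469333] [0.5451707  0.1355191  0.10843948]
d7 38 [0.09389237 0.1086692  0.11431386] [0.5301087  0.1305291  0.10667346]
w7 2141 [0.11069986 0.11267493 0.113634  ] [0.53945778 0.1347425  0.11261769]
```

>>> {"fn": "drive_tool", "kwargs": {"series": [[[0,0,0.002],[0,0,0],1],[[0,0,0.003],[0,0,0],1],[[0,0,0.003],[0,0,0],1],[[0,0,0.003],[0,0,0],1],[[0,0,0.003],[0,0,0],1],[[0,0,0.003],[0,0,0],1]]}}

```text
time_s: 17.28
position: [0.5398, 0.1345, 0.0803]
tcp_rot: [-179.9, 0.2, -166.8]
ft_force: [-6.1, 1.1, 24.8]
finger_gap: 0.0288
gripper_force: 60.0
```

```bash
python3 k.py 8; python3 - <<'E'
import cv2,numpy as np
c=cv2.imread("pics/s8.png");e=cv2.imread("pics/d8.png")
cv2.imwrite("pics/p8.png",np.hstack([cv2.resize(c[205:325,210:450],(480,300)),cv2.resize(e[170:280,255:385],(320,300))]))
E
```

```text
[0.53983092 0.13454075 0.08026834] [-179.92997724    0.19223903 -166.76213854] 0.028796904968499005 [-6.06505485  1.14622218 24.84356142] [ 0.26885338  1.22384495 -0.02183082]
s8 89 [0.09311462 0.11054306 0.11558264] [0.54558858 0.13515489 0.10866572]
d8 36 [0.09263135 0.10783677 0.11354477] [0.53002044 0.13097038 0.10613728]
w8 2151 [0.11063848 0.11260017 0.11362387] [0.53942502 0.13466596 0.11255833]
```

View pics/p8.png

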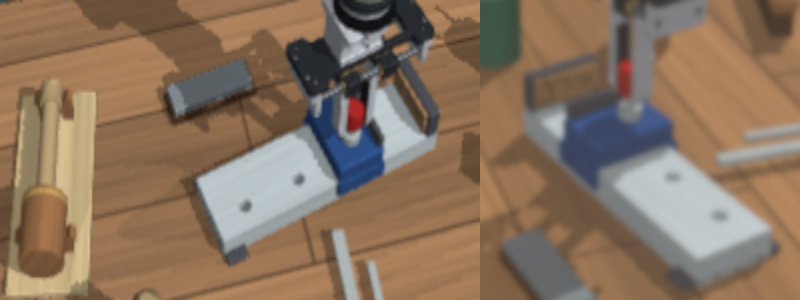

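The stop is now over the next hole, with both passed holes visible at (247,206) and (299,180). The knob is gripped and home: 7 N more push moved it only 0.1 mm. The mallet is on its rest at (40,190).

```bash
python3 -c "
from workcell import *
print(finish_job())"
```

```text
the job is handed in; nothing more can be done
None
```

I handed the job in at about 17.5 s. The peg is flush, the mallet is back on its rest and released, the stop is at the next hole, and the gripper still holds the knob pressed home with about 25 N. No verdict came back.

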